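Feed a hexagon tile through the tipping rack

ROBOT

A 6-joint arm with a two-finger parallel gripper is mounted at the origin on the work surface. World frame = base frame: x ahead of the robot, y to its left, z up, the work surface at z = 0. Lengths are in m, angles in rad, forces in N, time in s.
With the tool pointing down it reaches from about 0.35 to 0.775 m from the base axis. Payload 7.3 kg.
Tool frame: the origin (TCP) lies on the mounting face of the last link; the fingertips stand 178 mm ahead of it and the grasp point (between the pads) lies 159 mm ahead of it (nose_length is the distance from the TCP to the fingertips, in m); y points along the fingers, z is the direction in which the jaws open and shut, and the axes are right-handed (so a half turn about y gives the same grasp; the last joint's range is limited). The gripper opens to 92 mm and grips with 3 to 60 N. Pads are 19 mm wide; open, the fingers measure 130 mm over their backs; the gripper's body (75 mm by 190 mm) begins 47 mm behind the grasp point.
Start: joints at [1.172, 0.342, 1.524, -0, 1.275, -0.146], TCP at [0.131, 0.508, 0.405] pointing down, gripper open.
Joint ranges: [-2.53, 2.53], [-0.77, 2.02], [0.04, 2.7], [-1, 4.14], [0.28, 2.66], [-3.11, 3.11]. Speed limits (rad/s): [2.57, 2.57, 3.14, 3.14, 3.14, 3.14].

INTERFACE

Orientations are given as a unit quaternion [w, x, y, z].
In Python, from workcell import * gives the robot as it stands.
- The arm moves only by the tool jog_arm, never from a script. Its argument "commands" is text: rows parted by semicolons, each of 6 numbers parted by spaces: the shift along the tool's x, y, z in cm, then the turn, a rotation vector about the tool's x, y, z in degrees. A call has 1 to 8 rows; each row shifts and turns the commanded pose from where the row before left it, along the tool's axes as they then stand; what a row does not reach is not made up. A row lasts 1/12 s, in which the tool goes at most 41.7 mm and 7.16 degrees, less where a joint would pass 70% of its speed; a pose out of reach is approached as far as the arm can. A call with a gripper value outside its range is refused whole. "jaw" is the opening, from -1 (shut) to 1 (fully open), set as the call begins (left out, the last holds). The fingers move at their own pace and stop on an object; "force" is the grip in N (left out, the last holds). Time passes only in rows, so rows that do not move let the fingers close. It gives the time, the measured TCP pose, the force and the opening at its end, in the units of the state.
- read_state(): the state, without advancing time (a new reading comes with each control period).
- camera(name): name is "side" or "top" or "wrist"; returns a dict with "pixels" (480x640x3 uint8, blue, green, red), "camera_matrix" (3x3 intrinsics, pixels), "D" ([k1, k2, p1, p2, k3] as OpenCV has them; the pictures are not rectified), "R" (3x3) and "t" (3): a world point X has camera coordinates R X + t. Camera axes: x right, y down, z forward; pixel columns grow to the right and rows downward; lengths in m; the calibration is good to about 2 mm. A picture is of the moment at which its call begins. There is no depth.
- close_job(): hands the job in, once; it reports no verdict.
The state is a dict: "clock": time; "joint_positions": joint angles; "qvel": joint speeds; "joint_efforts": joint torques, N m; "position": TCP position; "ee_rot": TCP orientation; "contact_force": force on the tool from outside, world axes, zero at the start; "moment": the same for the moment, N m; "finger_gap": finger opening in m.
Only numpy, scipy, OpenCV 4.12 (cv2) and the standard library are available. Lean on these libraries where they do the work, as an engineer would, in place of code of your own. Each camera call takes 0.05 s, during which the arm holds its last target.

TASK

The bobbin of wire parked on the spindle bars the slatted rack: lift it off and stand it flat in the shallow tin tray, let go, then push the hexagonal tile off the loading ledge onto the rack until it lies against the rack's far fence. Press the iron lever down to its stop to tip the rack and keep it down until the tile has slid to rest in the chute, then let the lever come all the way back up. Leave the other things on the table where they are.

Things in the scene. Friction and masses are not known exactly. Their poses are not given: they have to be found in the camera images.
- feeder: Fixed iron tile feeder: from the robot's side (-x) a level loading ledge, behind it (+x) a slatted tipping rack, a chute sloping down to -y, a spindle behind the rack, a lever in front of the chute. Origin: on the table below the middle of the rack's hinge edge; z up. The rack is hinged on the line y = 0, 95 mm high; its +y side rises as the lever goes down
- spindle_tip (a point): Top of the fixed upright steel spindle (16 mm diameter, 75 mm long, standing on a collar whose top is 110 mm above the table; this point is 185 mm above the table) just behind the rack's far fence
- ledge_mid (a point): Middle of the top of the fixed level steel loading ledge, at feeder x -123, y 80, z 100 mm; the ledge spans x -182..-64, y -20..180 mm
- rack_mid (a point): Middle of the rack's top, at feeder x 0, y 80, z 99 mm with the lever up; moves with it. Rack: 4 steel slats along y, gaps 6 mm, x -61..61, y 0..158 mm; a fence 9 mm high along its far edge (inner face x = 61 mm) and one along y = 160 mm
- chute_mid (a point): Middle of the chute's floor, which starts at the rack's hinge edge and slopes down 30 degrees to the feeder's -y: 174 mm long, 144 mm wide inside, side walls 22 mm high, a 28 mm lip at its low end (y = -153 mm)
- lever_pad (a point): Middle of the top face of the lever's tread plate (64 x 54 mm, dark iron with two bright ribs), on the end of the lever; about 115 mm above the table at rest, sloping up to its free end, and level about 51 mm above the table at the stop. Moves with the lever
- lever_pivot (a point): The lever's hinge, 45 mm above the table, its axis along the feeder's x; the arm runs from it to the feeder's -y, 160 mm to the tread's middle, 24 degrees up at rest
- lever (a joint): Angle of the sprung lever in rad: 0 up at rest, 0.42 down at its stop (about 12 N at the tread with a tile on the rack). It returns when released
- hexagon: Blue glazed hexagonal tile, 100 mm across flats, 18 mm thick, 0.3 kg; at first on the loading ledge. Origin: centre of its underside; its x axis stands square on one of the flats and at first points roughly along the feeder's x (to the rack)
- bobbin: Wooden bobbin wound with steel wire, 80 mm tall, axis z upright. Origin: centre of its underside. Two flanges 110 mm across (z 0..6 and 40..46 mm), winding between them, and above the upper flange a bare wooden neck 36 mm across, z 46..80 mm, to grip. A 24 mm bore runs right through. At first it sits on the spindle, underside 110 mm above the table, overhanging the rack
- tin_tray: Square shallow tin tray fixed on the table, 180 x 180 mm outside, rim 26 mm high, walls 4 mm. Origin: middle of its underside
- tin_tray_in (a point): Middle of the tin tray's inner floor
- square_a: Rust-red glazed square tile 100 x 100 x 16 mm, not to be moved. Origin: centre of its underside
- square_b: Another rust-red glazed square tile 100 x 100 x 16 mm, not to be moved. Origin: centre of its underside
- whetstone: Grey stone whetting block 60 x 160 x 35 mm, not to be moved. Origin: centre of its underside
- funnel: Small tin funnel standing mouth down, 92 mm across, 95 mm tall, not to be moved. Origin: centre of its underside
- glaze_jar: Jar of glaze, 72 mm across, 100 mm tall, not to be moved. Origin: centre of its underside
- brush: Brush 190 mm long, lying, not to be moved. Origin: under its middle
There are look-alikes about, which are no part of the job. There is more than one size of the bobbin; the one meant has the size given above.

How it is judged:
By the outcome, as a careful person would: the job done as asked, in the order asked, and still so for the second after the job is handed in, with the robot touching nothing.
It also fails if it takes over 67 s, if anything falls off the work surface, if the arm or the gripper's body presses on something with over 40 N, if the wrist force passes 120 N, or if a joint passes its speed limit or range.

## Working session

There is one attempt and no reset: what is moved stays moved. The work goes in short steps, Python scripts to look and compute and a tool call to move; the robot and the scene stay as the last step left them, time stands still between calls to the robot, and variables do not carry over. Pictures are saved under pics/ and viewed, and the job is handed in when it is done.

Besides the shell and the picture viewer there is one more tool, called after "Request:" by a JSON object that holds its "fn" and its "kwargs", one argument or row to a line. jog_arm: Moves the arm, as the interface text tells. Its arguments: {"type":"object","properties":{"commands":{"type":"string"},"jaw":{"type":"number"},"force":{"type":"number"}},"required":["commands"]}

```bash
ls; mkdir -p pics
python3 - <<'E'
from workcell import *
import cv2,pickle
s=read_state();print({k:(v if not hasattr(v,'round') else v) for k,v in s.items()})
d={}
for n in ["side","top","wrist"]:
    c=camera(n);d[n]=c;cv2.imwrite(f"pics/{n}0.png",c["pixels"]);print(n,c["camera_matrix"],c["D"],c["R"],c["t"])
pickle.dump(d,open("c0.pkl","wb"))
E
```

```text
pics
{'clock': 0.0, 'joint_positions': array([ 1.17197115e+00,  3.42737025e-01,  1.52499963e+00,  5.78126925e-06,
        1.27540555e+00, -1.45997547e-01]), 'qvel': array([-4.87564702e-04, -1.54130616e-03,  6.63368426e-04,  8.56301880e-05,
       -6.15474195e-06, -8.18984004e-04]), 'joint_efforts': array([ 1.33465786e-03, -4.31230474e+01, -2.44220960e+01,  7.18296412e-02,
        5.59654017e-02, -1.43762286e-04]), 'position': array([0.1312509 , 0.50819607, 0.4040434 ]), 'ee_rot': array([-0.70093695,  0.70199119, -0.08930003,  0.08900146]), 'contact_force': array([ 0.33237705,  0.37694127, -0.35155908]), 'moment': array([-0.02215702,  0.00389287,  0.01191874]), 'finger_gap': 0.09174973055982602}
side [[490.21175274   0.         315.95675513]
 [  0.         490.21175274 243.09297875]
 [  0.           0.           1.        ]] [-0.01490467  0.          0.          0.          0.        ] [[ 0.83953151 -0.54318815  0.01155268]
 [-0.29888362 -0.47949148 -0.8250797 ]
 [ 0.45371293  0.6892275  -0.56489825]] [-0.43416691  0.26989974  0.85804188]
top [[471.95078277   0.         318.81252318]
 [  0.         471.95078277 243.91555856]
 [  0.           0.           1.        ]] [-0.11352472  0.          0.          0.          0.        ] [[ 0.01213961 -0.99963666  0.02406606]
 [-0.99814518 -0.01355037 -0.05935134]
 [ 0.05965588 -0.02330092 -0.99794701]] [-0.02666673  0.52578016  1.25548936]
wrist [[378.93628866   0.         315.65351325]
 [  0.         378.93628866 242.28219715]
 [  0.           0.           1.        ]] [-0.01075769  0.          0.          0.          0.        ] [[ 0.25092368  0.96800534 -0.0017207 ]
 [ 0.92845805 -0.24016868  0.28334547]
 [ 0.27386667 -0.07269569 -0.95901636]] [-0.52419896 -0.03534553  0.39163383]
```

View pics/top0.png

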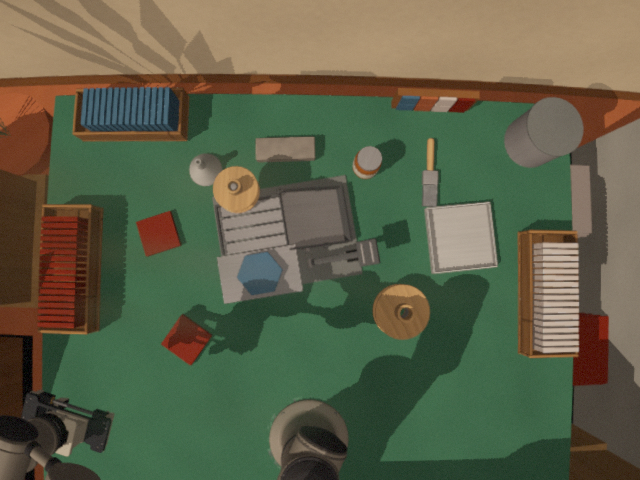

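View pics/side0.png

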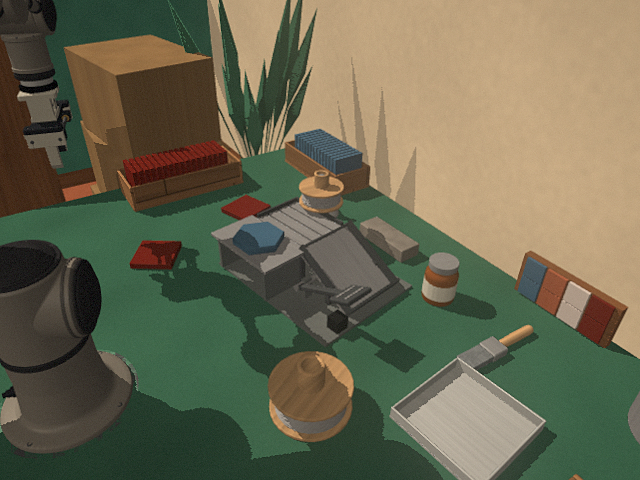

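View pics/wrist0.png

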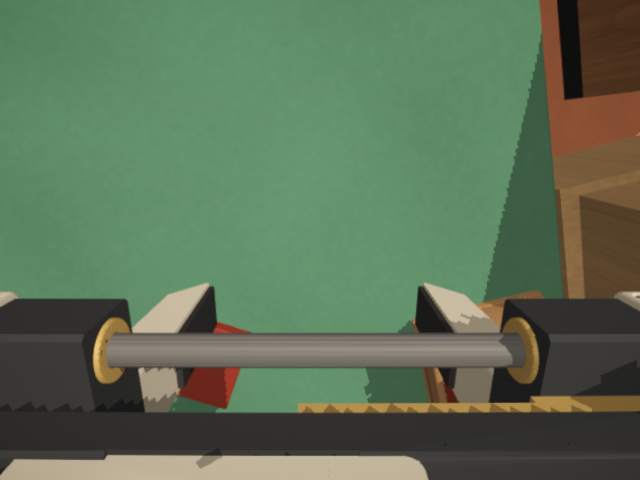

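Two bobbins are in view: one on the spindle at top (236,190), and a larger one on the table at top (402,312). The one on the spindle is the one meant, and I'll check its size. Enlarging now.

```bash
cat > h.py <<'E'
import numpy as np,cv2,pickle
def ray(c,uv):
    p=cv2.undistortPoints(np.array([[uv]],float),c["camera_matrix"],np.array(c["D"]))[0,0]
    R=np.array(c["R"]);C=-R.T@np.array(c["t"]);d=R.T@np.array([p[0],p[1],1]);return C,d
def onz(c,uv,z):
    C,d=ray(c,uv);return (C+d*(z-C[2])/d[2])
def tri(c1,u1,c2,u2):
    C1,d1=ray(c1,u1);C2,d2=ray(c2,u2);d1=d1/np.linalg.norm(d1);d2=d2/np.linalg.norm(d2)
    s=np.linalg.lstsq(np.c_[d1,-d2],C2-C1,rcond=None)[0];a=C1+s[0]*d1;b=C2+s[1]*d2
    return (a+b)/2,np.linalg.norm(a-b)
def proj(c,X):
    return cv2.projectPoints(np.array(X,float).reshape(-1,3),cv2.Rodrigues(np.array(c["R"]))[0],np.array(c["t"]),c["camera_matrix"],np.array(c["D"]))[0].reshape(-1,2)
def crop(c,x0,y0,w,h,k,fn):
    im=c["pixels"][y0:y0+h,x0:x0+w];im=cv2.resize(im,None,fx=k,fy=k,interpolation=cv2.INTER_CUBIC)
    for i in range(0,w,20): cv2.putText(im,str(x0+i),(i*k,8),0,.3,(0,255,255),1);cv2.line(im,(i*k,8),(i*k,14),(0,255,255),1)
    for i in range(0,h,20): cv2.putText(im,str(y0+i),(0,i*k+4),0,.3,(0,255,255),1)
    cv2.imwrite(fn,im)
E
python3 - <<'E'
from h import *
d=pickle.load(open("c0.pkl","rb"))
crop(d["top"],190,150,200,160,4,"pics/tc.png")
crop(d["side"],210,165,210,180,3,"pics/sc.png")
E
```

```text
(no output)
```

View pics/tc.png

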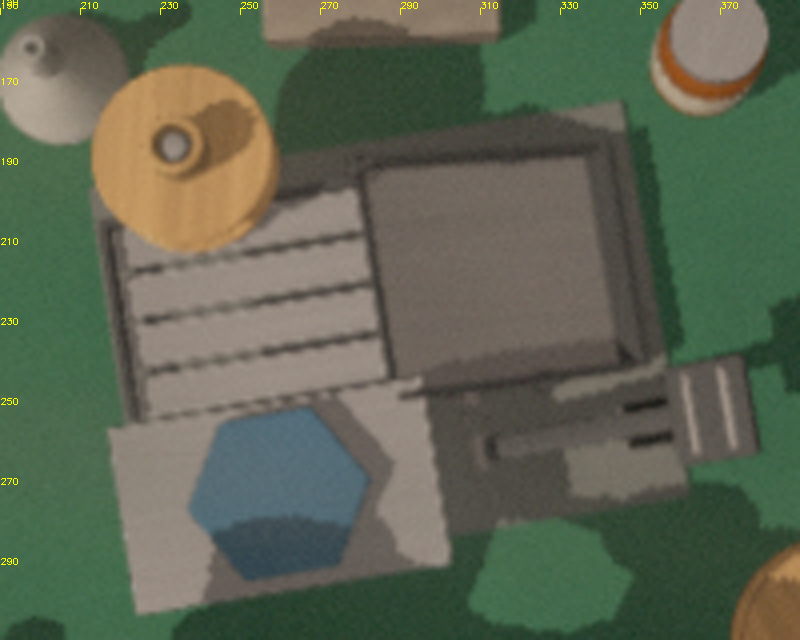

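View pics/sc.png

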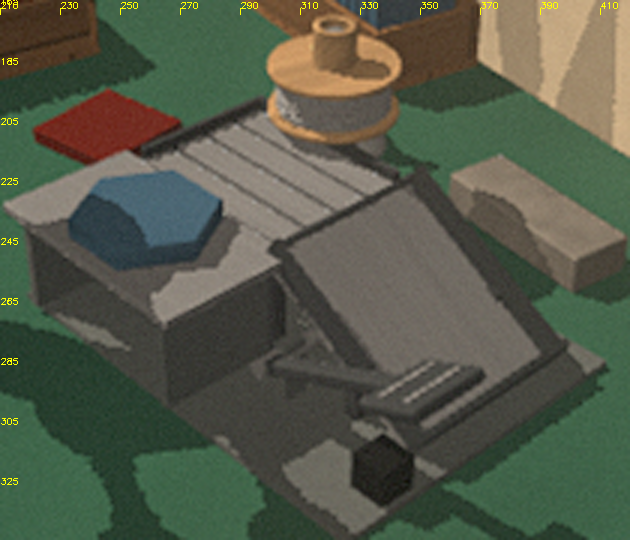

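Run:
```python
from h import *
d=pickle.load(open("c0.pkl","rb"));T=d["top"];S=d["side"]
cp=lambda x,y:(190+x/4-.4,150+y/4-.4)
W=[onz(T,cp(*p),.1)[:2] for p in [(108,430),(136,613),(450,565),(422,378)]]
F=np.array([(-64,180),(-182,180),(-182,-20),(-64,-20)])/1e3
W=np.array(W);A=cv2.estimateAffinePartial2D(F,W)[0]
th=np.arctan2(A[1,0],A[0,0]);print("scale",np.hypot(A[0,0],A[1,0]),"th",np.degrees(th))
R=np.array([[np.cos(th),-np.sin(th)],[np.sin(th),np.cos(th)]]);o=W.mean(0)-R@F.mean(0)
print("feeder o",o,"res mm",(F@R.T+o-W)*1e3)
f2w=lambda x,y:R@np.array([x,y])/1e3+o
H=np.array([onz(T,cp(*p),.118)[:2] for p in [(224,418),(310,407),(370,478),(338,566),(248,580),(188,510)]])
hc=H.mean(0);print("hex",hc,"feeder",R.T@(hc-o)*1e3,"r",np.linalg.norm(H-hc,axis=1))
fl=[np.degrees(np.arctan2(*((H[i]+H[(i+1)%6])/2-hc)[::-1])) for i in range(6)];print("flat normals",fl)
print("neck top",onz(T,cp(173,145),.19), "tri",tri(T,cp(173,145),S,(210+335/3,165+25/3)))
hsv=cv2.cvtColor(T["pixels"],cv2.COLOR_BGR2HSV)
m=cv2.inRange(hsv,(8,70,90),(28,255,255));m[:150]=0;m[220:]=0;m[:,:200]=0;m[:,265:]=0
c=max(cv2.findContours(m,0,1)[0],key=cv2.contourArea);print(cv2.boundingRect(c))
pts=c.reshape(-1,2);up=np.array([p for p in pts if p[1]<195])
wp=np.array([onz(T,p,.156)[:2] for p in up]);
a=np.c_[2*wp,np.ones(len(wp))];s=np.linalg.lstsq(a,(wp**2).sum(1),rcond=None)[0];print("flange c",s[:2],"r",np.sqrt(s[2]+s[0]**2+s[1]**2))
print("spindle exp? feeder coords of bobbin",R.T@(s[:2]-o)*1e3)
for n,p in dict(ledge=(-123,80,100),rack=(0,80,99),chute=(0,-75,52),pad=(-123,-146,115)).items(): print(n,f2w(*p[:2]),proj(T,[*f2w(*p[:2]),p[2]/1e3]),proj(S,[*f2w(*p[:2]),p[2]/1e3]))
# bigger bobbin
m=cv2.inRange(hsv,(8,70,60),(28,255,255));m[:270]=0;m[350:]=0;m[:,:360]=0;m[:,440:]=0
c=max(cv2.findContours(m,0,1)[0],key=cv2.contourArea);print("big",cv2.boundingRect(c))
m=cv2.inRange(hsv,(0,0,110),(180,60,255));m[:195]=0;m[280:]=0;m[:,:415]=0;m[:,510:]=0
c=max(cv2.findContours(m,0,1)[0],key=cv2.contourArea);r=cv2.minAreaRect(c);print("tray",r);b=cv2.boxPoints(r)
bw=np.array([onz(T,p,.026)[:2] for p in b]);print(bw,bw.mean(0),np.linalg.norm(np.diff(bw,axis=0),axis=1))
crop(T,410,190,110,95,7,"pics/tray.png")
crop(T,200,155,90,70,8,"pics/bob.png")
```

```text
scale 0.9957725170157968 th 9.781656213789784
feeder o [0.57910925 0.07231091] res mm [[ 1.06534612  0.35977608]
 [-1.00488604  0.33762903]
 [ 0.28312172 -0.76831582]
 [-0.34358181  0.07091071]]
hex [0.44645222 0.12792918] feeder [-121.27929704   77.34734474] r [0.05783373 0.05627836 0.05650753 0.05759354 0.05683183 0.0574831 ]
flat normals [np.float64(9.959414021437919), np.float64(-49.175355197411704), np.float64(-110.37408957298295), np.float64(-169.4881908206906), np.float64(130.91592253575973), np.float64(69.29272669107611)]
neck top [0.64929047 0.18737603 0.19      ] tri (array([0.6510367 , 0.1875637 , 0.18543394]), np.float64(0.002135040359364306))
(213, 166, 47, 48)
flange c [0.64871426 0.18660394] r 0.055891119233938545
spindle exp? feeder coords of bobbin [ 88.01082029 100.80600643]
ledge [0.44430586 0.13025093] [[259.28387871 273.705161  ]] [[257.32142948 239.56904307]]
rack [0.56551773 0.15114789] [[251.97203577 225.42664056]] [[298.94588517 220.63328415]]
chute [ 0.5918513  -0.00159877] [[312.47908176 218.00719824]] [[344.65790495 265.84079534]]
pad [ 0.48270191 -0.09246356] [[348.75969099 259.37454163]] [[327.65325088 281.89797489]]
big (372, 284, 58, 56)
tray ((459.6828918457031, 231.1463623046875), (79.73157501220703, 67.36323547363281), 83.6598129272461)
[[ 0.66198792 -0.29844721]
 [ 0.68713965 -0.48739996]
 [ 0.46870762 -0.50969022]
 [ 0.44699781 -0.32217753]] [ 0.56620825 -0.40442873] [0.19061939 0.2195664  0.18876527]
```

View pics/tray.png

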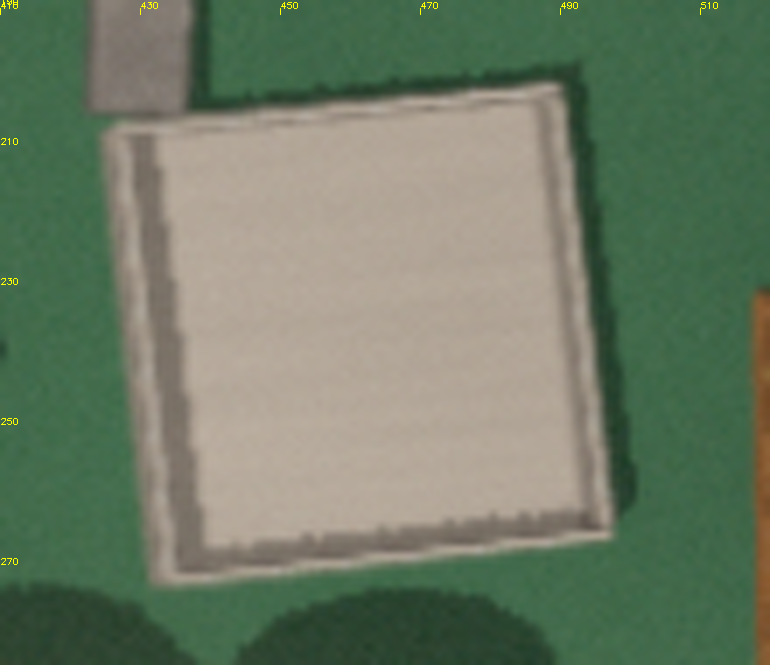

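View pics/bob.png

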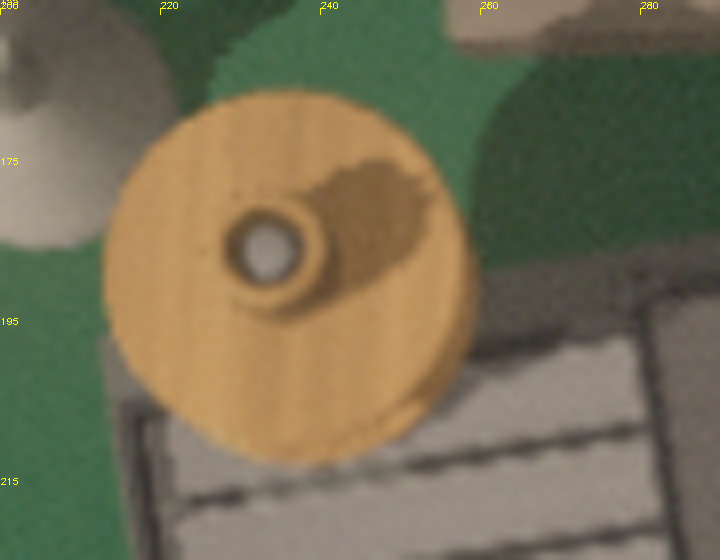

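The bobbin on the spindle measures a flange radius of about 56 mm, which matches the 110 mm diameter. Its neck bore shows the spindle at (233,186). The tray's rim corners are clear in its crop. Next: the tray, pad and tool axes.

```bash
cat >> h.py <<'E'
th=np.radians(9.78);FR=np.array([[np.cos(th),-np.sin(th)],[np.sin(th),np.cos(th)]]);FO=np.array([.5791,.0723])
f2w=lambda x,y:FR@np.array([x,y])/1e3+FO
w2f=lambda p:FR.T@(np.array(p)[:2]-FO)*1e3
from scipy.spatial.transform import Rotation as Ro
def axes(s):
    q=s["ee_rot"];return Ro.from_quat([q[1],q[2],q[3],q[0]]).as_matrix()
def go(s,P,jawdir=None):
    """tool shift in cm to TCP target P, plus yaw (deg about tool y) to bring tool z along jawdir (mod 180)"""
    A=axes(s);v=A.T@(np.array(P)-s["position"])*100
    print("shift cm",v.round(2),"dist",np.linalg.norm(v).round(2))
    tl=np.degrees(Ro.align_vectors([[0,0,-1]],[A[:,1]])[0].magnitude());print("tilt deg",tl.round(2))
    if jawdir is not None:
        for k in (1,-1):
            j=A.T@np.array([*(k*np.array(jawdir)),0]);print("yaw about tool y",np.degrees(np.arctan2(j[0],j[2])).round(2))
E
python3 - <<'E'
from h import *
from workcell import read_state
d=pickle.load(open("c0.pkl","rb"));T=d["top"];S=d["side"]
b=[(410+x/7-.4,190+y/7-.4) for x,y in [(107,122),(563,82),(612,538),(155,585)]]
bw=np.array([onz(T,p,.026)[:2] for p in b]);print("tray",bw.mean(0),np.linalg.norm(bw-np.roll(bw,1,0),axis=1))
for z in (.11,.115,.12):
  w=onz(T,(190+715/4-.4,150+408/4-.4),z);print("pad",w,w2f(w))
print("tri pad",tri(T,(190+715/4-.4,150+408/4-.4),S,(210+425/3,165+389/3)))
w=onz(T,(190+490/4,150+448/4),.045);print("pivot",w,w2f(w))
s=read_state();print(axes(s).round(3));W=d["wrist"];print("cam",-W["R"].T@W["t"]-s["position"])
go(s,(.649,.187,.43),FR[:,1])
E
```

```text
tray [ 0.55005538 -0.40764535] [0.18019161 0.18461005 0.18009963 0.18395248]
pad [ 0.50288493 -0.14187917  0.11      ] [-111.48910851 -198.12024158]
pad [ 0.50266083 -0.14123392  0.115     ] [-111.60035117 -197.4463097 ]
pad [ 0.50243672 -0.14058868  0.12      ] [-111.71159383 -196.77237782]
tri pad (array([ 0.50337069, -0.14228429,  0.10923102]), np.float64(0.0010839349253511136))
pivot [ 0.47654816 -0.00322347  0.045     ] [-113.8903162   -57.00588064]
[[ 0.968 -0.     0.25 ]
 [-0.25  -0.001  0.968]
 [-0.    -1.    -0.001]]
cam [-0.07416279  0.0191695  -0.01951305]
shift cm [ 58.16  -2.57 -18.16] dist 60.98
tilt deg 0.07
yaw about tool y -24.26
yaw about tool y 155.74
```

Request:
{"fn": "jog_arm", "kwargs": {
  "commands": "3.6 -0.2 -1.1 0 0 0;3.6 -0.2 -1.1 0 0 0;3.6 -0.2 -1.1 0 0 0;3.6 -0.2 -1.1 0 0 0;3.6 -0.2 -1.1 0 0 0;3.6 -0.2 -1.1 0 0 0;3.6 -0.2 -1.1 0 0 0;3.6 -0.2 -1.1 0 0 0",
  "jaw": 1
}}

```text
clock: 0.82
position: [0.3894, 0.3498, 0.4207]
ee_rot: [-0.701, 0.702, -0.089, 0.089]
contact_force: [0.4, 1.1, -0.3]
finger_gap: 0.092
```

Request:
{"fn": "jog_arm", "kwargs": {
  "commands": "3.6 -0.2 -1.1 0 0 0;3.6 -0.2 -1.1 0 0 0;3.6 -0.2 -1.1 0 0 0;3.6 -0.2 -1.1 0 0 0;3.6 -0.2 -1.1 0 0 0;3.6 -0.2 -1.1 0 0 0;3.6 -0.2 -1.1 0 0 0;1 0 0 0 0 0"
}}

```text
clock: 1.48
position: [0.6262, 0.207, 0.4338]
ee_rot: [-0.701, 0.702, -0.09, 0.091]
contact_force: [-0.2, 0.8, -1.2]
finger_gap: 0.0916
```

Request:
{"fn": "jog_arm", "kwargs": {
  "commands": "0 0 0 0 -6 0;0 0 0 0 -6 0;0 0 0 0 -6 0;0 0 0 0 -6.3 0;0 0 0 0 0 0"
}}

```text
clock: 1.9
position: [0.6226, 0.2109, 0.4342]
ee_rot: [-0.704, 0.704, 0.061, -0.062]
contact_force: [0.3, 0.2, -0.3]
finger_gap: 0.0919
```

```bash
cat > st.py <<'E'
import sys
from h import *
from workcell import read_state
s=read_state();print("t",s["clock"],"pos",s["position"].round(4),"f",s["contact_force"].round(1),"gap",s["finger_gap"],"q",s["joint_positions"].round(2))
a=list(map(float,sys.argv[1:4]));go(s,a,FR[:,1])
E
python3 st.py .649 .187 .339
```

```text
t 1.9 pos [0.6226 0.2109 0.4342] f [ 0.3  0.2 -0.3] gap 0.09191631098833626 q [ 0.21  0.58  1.06  0.    1.5  -1.54]
shift cm [ 2.19  9.52 -2.82] dist 10.16
tilt deg 0.05
yaw about tool y 0.25
yaw about tool y -179.75
```

Request:
{"fn": "jog_arm", "kwargs": {
  "commands": "1.1 0 -1.4 0 0.2 0;1.1 3 -1.4 0 0 0;0 0 0 0 0 0"
}}

```text
clock: 2.15
position: [0.65, 0.185, 0.3993]
ee_rot: [-0.704, 0.705, 0.055, -0.06]
contact_force: [-0.6, -0.9, -2.4]
finger_gap: 0.0919
```

```bash
python3 st.py .649 .187 .339
python3 - <<'E'
from h import *
from workcell import *
d={n:camera(n) for n in("wrist","top","side")};pickle.dump(d,open("c1.pkl","wb"))
cv2.imwrite("pics/w1.png",d["wrist"]["pixels"]);crop(d["side"],270,130,120,100,6,"pics/s1.png")
E
```

```text
t 2.15 pos [0.65   0.185  0.3993] f [-0.6 -0.9 -2.4] gap 0.09188395757349169 q [ 0.16  0.64  1.05 -0.    1.46 -1.57]
shift cm [-0.02  6.03  0.22] dist 6.03
tilt deg 0.4
yaw about tool y -0.49
yaw about tool y 179.51
```

View pics/w1.png

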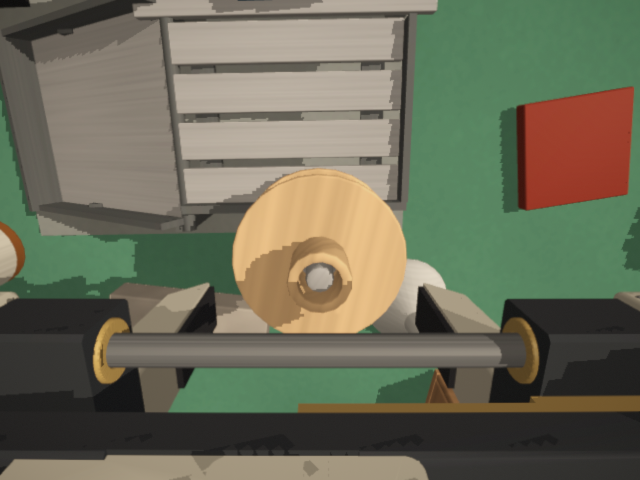

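View pics/s1.png

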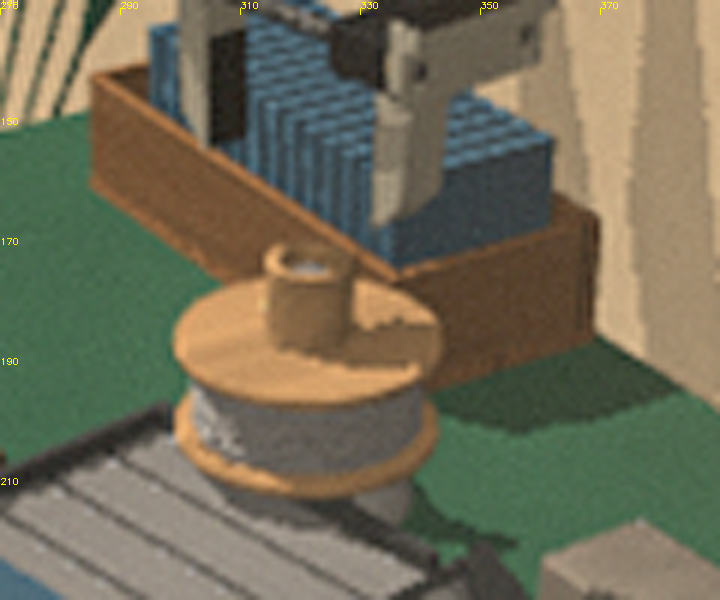

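Wrist view: the bobbin neck is at (320,281), midway between the fingers (about 317). Side view: the fingers are open above the neck. Checking the neck position from the wrist camera.

Run:
```python
from h import *
d=pickle.load(open("c1.pkl","rb"))
print(onz(d["wrist"],(320,281),.19), onz(d["wrist"],(319,277),.185))
```

```text
[0.64953491 0.18696014 0.19      ] [0.6492666  0.18640597 0.185     ]
```

Request:
{"fn": "jog_arm", "kwargs": {
  "commands": "0 2 0.1 0 -0.3 0;0 2 0.1 0 0 0;0 1.2 0 0 0 0;0 0.7 0 0 0 0;0 0 0 0 0 0;0 0 0 0 0 0"
}}

```text
clock: 2.8
position: [0.6486, 0.1896, 0.3469]
ee_rot: [0.705, -0.704, -0.062, 0.061]
contact_force: [-0.0, 1.4, 0.9]
finger_gap: 0.0916
```

```bash
python3 st.py .649 .187 .339
```

```text
t 2.8 pos [0.6486 0.1896 0.3469] f [-0.   1.4  0.9] gap 0.09160831549114251 q [ 0.17  0.67  1.14  0.    1.33 -1.57]
shift cm [-0.    0.79 -0.26] dist 0.83
tilt deg 0.08
yaw about tool y 0.13
yaw about tool y -179.87
```

Request:
{"fn": "jog_arm", "kwargs": {
  "commands": "0 0.7 -0.25 0 0 0;0 0 0 0 0 0"
}}

```text
clock: 2.97
position: [0.6491, 0.1864, 0.3388]
ee_rot: [-0.704, 0.704, 0.061, -0.061]
contact_force: [0.1, -0.5, -0.0]
finger_gap: 0.0914
```

Request:
{"fn": "jog_arm", "kwargs": {
  "commands": "0 0 0 0 0 0;0 0 0 0 0 0;0 0 0 0 0 0;0 0 0 0 0 0;0 0 0 0 0 0;0 0 0 0 0 0;0 0 0 0 0 0",
  "jaw": -1,
  "force": 45
}}

```text
clock: 3.55
position: [0.649, 0.1866, 0.3388]
ee_rot: [0.704, -0.704, -0.061, 0.061]
contact_force: [0.5, 0.1, 0.2]
finger_gap: 0.0499
```

```bash
python3 st.py .649 .187 .339
```

```text
t 3.55 pos [0.649  0.1866 0.3388] f [0.5 0.1 0.2] gap 0.049883122769375 q [ 0.17  0.67  1.15  0.    1.32 -1.58]
shift cm [ 0.   -0.02  0.04] dist 0.04
tilt deg 0.0
yaw about tool y 0.14
yaw about tool y -179.86
```

Request:
{"fn": "jog_arm", "kwargs": {
  "commands": "0 0 0 0 0 0;0 0 0 0 0 0;0 0 0 0 0 0;0 0 0 0 0 0;0 0 0 0 0 0"
}}

```text
clock: 3.97
position: [0.649, 0.1866, 0.3387]
ee_rot: [0.705, -0.704, -0.061, 0.061]
contact_force: [-1.1, 0.1, -0.1]
finger_gap: 0.0354
```

Request:
{"fn": "jog_arm", "kwargs": {
  "commands": "0 -1 0 0 0 0;0 -1.5 0 0 0 0;0 -1.5 0 0 0 0;0 0 0 0 0 0"
}}

```text
clock: 4.3
position: [0.6494, 0.1867, 0.3824]
ee_rot: [0.705, -0.704, -0.063, 0.059]
contact_force: [0.6, -0.6, -1.7]
finger_gap: 0.0355
```

Request:
{"fn": "jog_arm", "kwargs": {
  "commands": "0 -2 0 0 0 0;0 -2 0 0 0 0;0 -1.5 0 0 0 0;0 0 0 0 0 0"
}}

```text
clock: 4.63
position: [0.6492, 0.1867, 0.437]
ee_rot: [0.705, -0.704, -0.063, 0.059]
contact_force: [0.6, 0.7, -2.2]
finger_gap: 0.0354
```

```bash
python3 st.py .550 -.4076 .44
python3 - <<'E'
from h import *
from workcell import *
c=camera("side");crop(c,250,100,160,130,5,"pics/s2.png")
E
```

```text
t 4.6333 pos [0.6492 0.1867 0.437 ] f [ 0.6  0.7 -2.2] gap 0.03540920746589252 q [ 0.17  0.62  0.99  0.    1.53 -1.58]
shift cm [-20.    -0.42 -56.83] dist 60.25
tilt deg 0.33
yaw about tool y 0.14
yaw about tool y -179.86
```

View pics/s2.png

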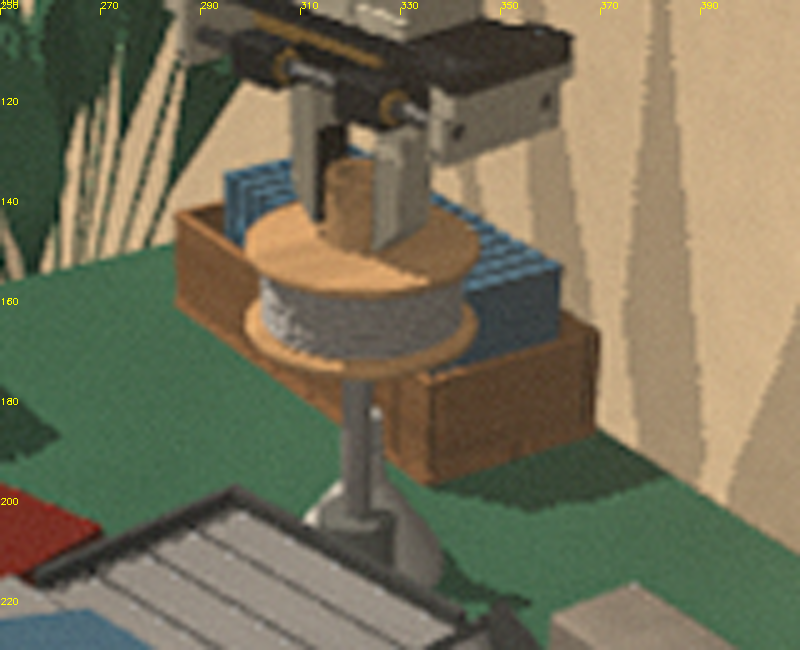

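Request:
{"fn": "jog_arm", "kwargs": {
  "commands": "-0.6 0 -1.7 0 0 0;-1.2 0 -3.4 0 0 0;-1.2 0 -3.4 0 0 0;-1.2 0 -3.4 0 0 0;-1.2 0 -3.4 0 0 0;-1.2 0 -3.4 0 0 0;-1.2 0 -3.4 0 0 0;-1.2 0 -3.4 0 0 0"
}}

```text
clock: 5.35
position: [0.6035, -0.0816, 0.4316]
ee_rot: [0.705, -0.704, -0.06, 0.062]
contact_force: [1.6, -1.3, -2.6]
finger_gap: 0.0354
```

Request:
{"fn": "jog_arm", "kwargs": {
  "commands": "-1.2 0 -3.4 0 0 0;-1.2 0 -3.4 0 0 0;-1.2 0 -3.4 0 0 0;-1.2 0 -3.4 0 0 0;-1.2 0 -3.4 0 0 0;-1.2 0 -3.4 0 0 0;-1.2 0 -3.4 0 0 0;-0.6 0 -2 0 0 0"
}}

```text
clock: 6.02
position: [0.5586, -0.3534, 0.4311]
ee_rot: [0.705, -0.704, -0.059, 0.061]
contact_force: [0.1, -0.5, -2.0]
finger_gap: 0.0353
```

Request:
{"fn": "jog_arm", "kwargs": {
  "commands": "0 0 0 0 0 0;0 0 0 0 0 0;0 0 0 0 0 0"
}}

```text
clock: 6.27
position: [0.5601, -0.3492, 0.432]
ee_rot: [0.705, -0.704, -0.061, 0.062]
contact_force: [-0.0, -0.2, -2.7]
finger_gap: 0.0356
```

```bash
python3 st.py .550 -.4076 .237
python3 - <<'E'
from h import *
from workcell import *
d={n:camera(n) for n in("wrist","top")};pickle.dump(d,open("c3.pkl","wb"))
cv2.imwrite("pics/w3.png",d["wrist"]["pixels"])
E
```

```text
t 6.2667 pos [ 0.5601 -0.3492  0.432 ] f [-0.  -0.2 -2.7] gap 0.035648391505073505 q [-0.67  0.59  1.05  0.    1.51 -2.42]
shift cm [-1.97 19.49 -5.63] dist 20.38
tilt deg 0.18
yaw about tool y 0.14
yaw about tool y -179.86
```

View pics/w3.png

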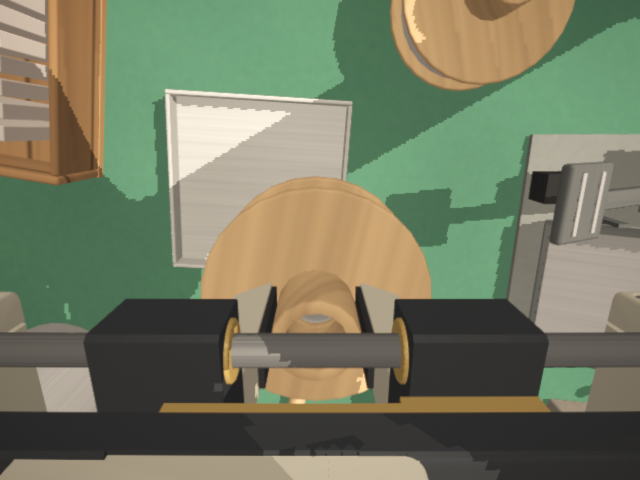

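Wrist view: the bobbin is held straight, with the tray corners at (168,92), (351,102) and (172,267). Cross-checking the tray centre.

Run:
```python
from h import *
d=pickle.load(open("c3.pkl","rb"))
p=[onz(d["wrist"],q,.026) for q in[(168,92),(351,102),(172,267)]]
print((p[1]+p[2])/2,np.linalg.norm(p[1]-p[0]),np.linalg.norm(p[2]-p[0]))
```

```text
[ 0.55143667 -0.41164622  0.026     ] 0.1751584397465748 0.17810687208648057
```

Request:
{"fn": "jog_arm", "kwargs": {
  "commands": "-1 0 -2.8 0 0 0;-1 2 -2.8 0 0 0;0 3.5 0 0 0 0;0 4 0 0 0 0;0 3.5 0 0 0 0;0 2.5 0 0 0 0;0 1.5 0 0 0 0;0 0 0 0 0 0"
}}

```text
clock: 7.03
position: [0.5497, -0.4062, 0.259]
ee_rot: [0.707, -0.702, -0.06, 0.064]
contact_force: [-1.3, 0.8, -3.3]
finger_gap: 0.0356
```

```bash
python3 st.py .550 -.4076 .235
```

```text
t 7.0333 pos [ 0.5497 -0.4062  0.259 ] f [-1.3  0.8 -3.3] gap 0.035644249601963406 q [-0.75  0.76  1.21  0.    1.18 -2.49]
shift cm [ 0.02  2.4  -0.16] dist 2.4
tilt deg 0.49
yaw about tool y 0.23
yaw about tool y -179.77
```

Request:
{"fn": "jog_arm", "kwargs": {
  "commands": "0 1 0 0 0 0;0 0.8 0 0 0 0;0 0.3 0 0 0 0;0 0 0 0 0 0;0 0 0 0 0 0"
}}

```text
clock: 7.45
position: [0.5502, -0.4083, 0.2433]
ee_rot: [-0.704, 0.705, 0.061, -0.061]
contact_force: [0.6, 0.6, -3.3]
finger_gap: 0.0355
```

Request:
{"fn": "jog_arm", "kwargs": {
  "commands": "0 0.6 0 0 0 0;0 0 0 0 0 0;0 0.2 0 0 0 0;0 0 0 0 0 0"
}}

```text
clock: 7.78
position: [0.5499, -0.4083, 0.2344]
ee_rot: [0.705, -0.704, -0.061, 0.061]
contact_force: [-0.0, -0.2, -2.4]
finger_gap: 0.0354
```

Request:
{"fn": "jog_arm", "kwargs": {
  "commands": "0 0.1 0 0 0 0;0 0.1 0 0 0 0;0 0 0 0 0 0"
}}

```text
clock: 8.03
position: [0.55, -0.4084, 0.2328]
ee_rot: [-0.704, 0.705, 0.061, -0.061]
contact_force: [-0.2, 0.3, -2.5]
finger_gap: 0.0353
```

Request:
{"fn": "jog_arm", "kwargs": {
  "commands": "0 0.1 0 0 0 0;0 0.05 0 0 0 0;0 0 0 0 0 0"
}}

```text
clock: 8.28
position: [0.55, -0.4083, 0.2327]
ee_rot: [-0.704, 0.705, 0.061, -0.061]
contact_force: [-2.6, 1.5, 5.3]
finger_gap: 0.0353
```

Contact. Release and lift straight up.

Request:
{"fn": "jog_arm", "kwargs": {
  "commands": "0 0 0 0 0 0;0 0 0 0 0 0;0 0 0 0 0 0;0 0 0 0 0 0;0 0 0 0 0 0;0 0 0 0 0 0;0 0 0 0 0 0;0 0 0 0 0 0",
  "jaw": 0.6
}}

```text
clock: 8.95
position: [0.55, -0.4083, 0.2311]
ee_rot: [0.705, -0.704, -0.061, 0.061]
contact_force: [-0.1, 0.9, -0.4]
finger_gap: 0.0731
```

Request:
{"fn": "jog_arm", "kwargs": {
  "commands": "0 -1 0 0 0 0;0 -2.5 0 0 0 0;0 -3.5 0 0 0 0;0 -4 0 0 0 0;0 -4 0 0 0 0;0 0 0 0 0 0"
}}

```text
clock: 9.45
position: [0.5505, -0.4087, 0.3923]
ee_rot: [-0.7, 0.709, 0.065, -0.057]
contact_force: [0.9, -0.8, 1.7]
finger_gap: 0.0735
```

```bash
python3 - <<'E'
from h import *
from workcell import *
d={n:camera(n) for n in("wrist","side")};pickle.dump(d,open("c4.pkl","wb"))
cv2.imwrite("pics/w4.png",d["wrist"]["pixels"]);crop(d["side"],360,280,220,200,3,"pics/s4.png")
x,y=f2w(-195,77);print(x,y)
E
python3 st.py .375 .115 .39
```

```text
0.37385424093467845 0.1150572027347441
t 9.55 pos [ 0.55   -0.4083  0.3845] f [-0.1  0.6 -1.2] gap 0.07336478648055407 q [-0.75  0.66  1.05  0.    1.43 -2.49]
shift cm [-8.22 -0.82 54.56] dist 55.18
tilt deg 0.32
yaw about tool y 0.14
yaw about tool y -179.86
```

View pics/s4.png

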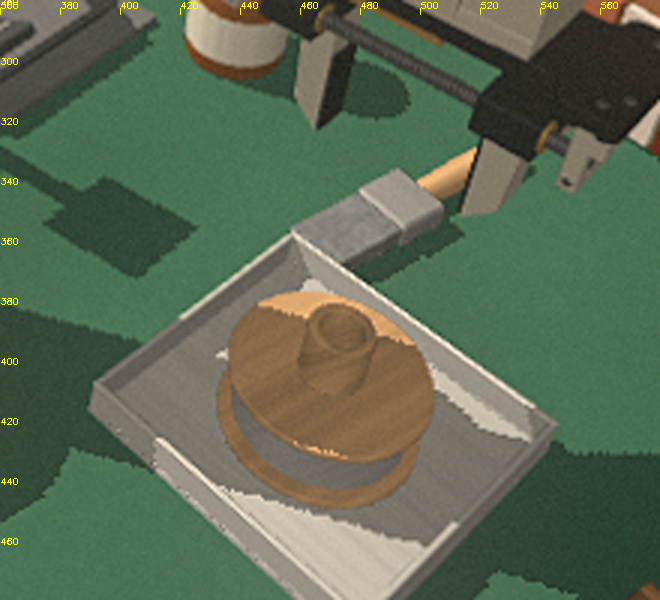

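View pics/w4.png

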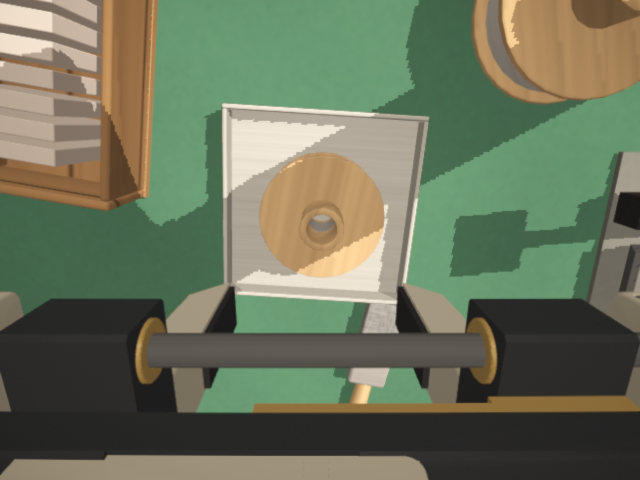

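Bobbin stands flat in the tray: top flange centred at (322,215) in the wrist view, clear of every wall. On to the tile.

Request:
{"fn": "jog_arm", "kwargs": {
  "commands": "-0.3 0 2 0 0 0;-0.5 0 3.6 0 0 0;-0.5 0 3.6 0 0 0;-0.6 0 3.8 0 0 0;-0.6 0 3.8 0 0 0;-0.6 0 3.8 0 0 0;-0.6 0 3.8 0 0 0;-0.6 0 3.8 0 0 0",
  "jaw": -0.35
}}

```text
clock: 10.22
position: [0.4577, -0.1362, 0.3799]
ee_rot: [0.705, -0.704, -0.06, 0.062]
contact_force: [0.3, 1.0, -0.4]
finger_gap: 0.0307
```

Request:
{"fn": "jog_arm", "kwargs": {
  "commands": "-0.6 0 3.8 0 0 0;-0.6 0 3.8 0 0 0;-0.6 0 3.8 0 0 0;-0.6 0 3.8 0 0 0;-0.6 0 3.8 0 0 0;-0.6 0 3.6 0 0 0;-0.6 0 3 0 0 0;0 0 0 0 0 0"
}}

```text
clock: 10.88
position: [0.371, 0.1105, 0.3802]
ee_rot: [0.705, -0.704, -0.061, 0.064]
contact_force: [0.2, -0.1, 0.5]
finger_gap: 0.0297
```

```bash
python3 st.py .374 .115 .284
python3 - <<'E'
from h import *
from workcell import *
d={n:camera(n) for n in("wrist","top")};pickle.dump(d,open("c5.pkl","wb"))
cv2.imwrite("pics/w5.png",d["wrist"]["pixels"])
E
```

```text
t 10.8833 pos [0.371  0.1105 0.3802] f [ 0.2 -0.1  0.5] gap 0.029744008953041332 q [ 0.09  0.11  1.9   0.    1.13 -1.66]
shift cm [0.41 9.62 0.37] dist 9.63
tilt deg 0.23
yaw about tool y 0.39
yaw about tool y -179.61
```

View pics/w5.png

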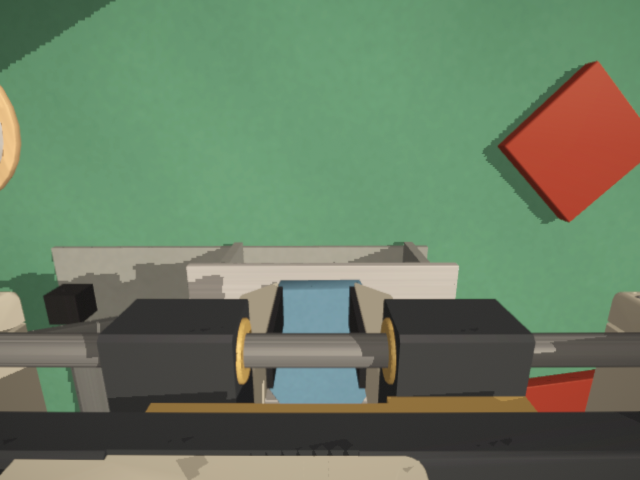

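The tile's rear edge is at wrist (316,282), between and ahead of the fingers. Checking its position before going down.

Run:
```python
from h import *
d=pickle.load(open("c5.pkl","rb"))
for p in[(286,282),(316,282),(350,282)]: print(w2f(onz(d["wrist"],p,.118)))
print("tool",w2f([.371,.1105]))
```

```text
[-175.71942092   53.12225149]
[-175.82780605   73.79741163]
[-175.94588649   97.23771691]
tool [-198.58687257   72.99386305]
```

Request:
{"fn": "jog_arm", "kwargs": {
  "commands": "0 2.5 0.3 0 0.4 0;0 3.5 0 0 0 0;0 2.3 0 0 0 0;0 0.6 0 0 0 0;0 0 0 0 0 0;0 0 0 0 0 0"
}}

```text
clock: 11.48
position: [0.3738, 0.1094, 0.2926]
ee_rot: [-0.705, 0.705, 0.058, -0.058]
contact_force: [0.4, 0.7, -0.4]
finger_gap: 0.03
```

```bash
python3 st.py .374 .115 .283
```

```text
t 11.4833 pos [0.3738 0.1094 0.2926] f [ 0.4  0.7 -0.4] gap 0.02997329508690628 q [ 0.09  0.24  2.03 -0.    0.87 -1.65]
shift cm [0.12 0.96 0.55] dist 1.11
tilt deg 0.01
yaw about tool y -0.33
yaw about tool y 179.67
```

Request:
{"fn": "jog_arm", "kwargs": {
  "commands": "0 0.9 0.5 0 -0.3 0;0 0 0 0 0 0;0 0 0 0 0 0"
}}

```text
clock: 11.73
position: [0.3727, 0.1148, 0.2842]
ee_rot: [0.705, -0.705, -0.061, 0.06]
contact_force: [-0.3, 0.4, 0.7]
finger_gap: 0.0297
```

```bash
python3 - <<'E'
from h import *
print(f2w(-38.5-9.5-2,77))
E
python3 st.py .5169 .1396 .283
```

```text
[0.51674699 0.1396877 ]
t 11.7333 pos [0.3727 0.1148 0.2842] f [-0.3  0.4  0.7] gap 0.029709662012395374 q [ 0.1   0.26  2.04 -0.    0.84 -1.64]
shift cm [ 1.463e+01  1.500e-01 -1.000e-02] dist 14.63
tilt deg 0.09
yaw about tool y 0.04
yaw about tool y -179.96
```

Request:
{"fn": "jog_arm", "kwargs": {
  "commands": "0.5 0 0 0 0 0;0.6 0 0 0 0 0;0.8 0 0 0 0 0;0.9 0 0 0 0 0;0.9 0 0 0 0 0;0.9 0 0 0 0 0;0.9 0 0 0 0 0;0.9 0 0 0 0 0"
}}

```text
clock: 12.4
position: [0.4364, 0.126, 0.2831]
ee_rot: [0.705, -0.704, -0.06, 0.061]
contact_force: [-0.5, -0.4, -0.2]
finger_gap: 0.0298
```

Request:
{"fn": "jog_arm", "kwargs": {
  "commands": "0.9 0 0 0 0 0;0.9 0 0 0 0 0;0.9 0 0 0 0 0;0.9 0 0 0 0 0;0.9 0 0 0 0 0;0.8 0 0 0 0 0;0.7 0 0 0 0 0;0.5 0 0 0 0 0"
}}

```text
clock: 13.07
position: [0.5002, 0.137, 0.2832]
ee_rot: [0.705, -0.704, -0.061, 0.06]
contact_force: [-1.7, -0.5, 0.8]
finger_gap: 0.0296
```

```bash
python3 st.py .5169 .1396 .283;python3 - <<'E'
from h import *
from workcell import *
d={n:camera(n) for n in("side","top")};pickle.dump(d,open("c6.pkl","wb"))
crop(d["top"],190,150,200,160,4,"pics/t6.png");crop(d["side"],210,165,210,180,3,"pics/s6.png")
E
```

```text
t 13.0667 pos [0.5002 0.137  0.2832] f [-1.7 -0.5  0.8] gap 0.029578756261812878 q [ 0.12  0.46  1.71  0.    0.97 -1.62]
shift cm [ 1.69  0.02 -0.03] dist 1.69
tilt deg 0.01
yaw about tool y 0.04
yaw about tool y -179.96
```

View pics/t6.png

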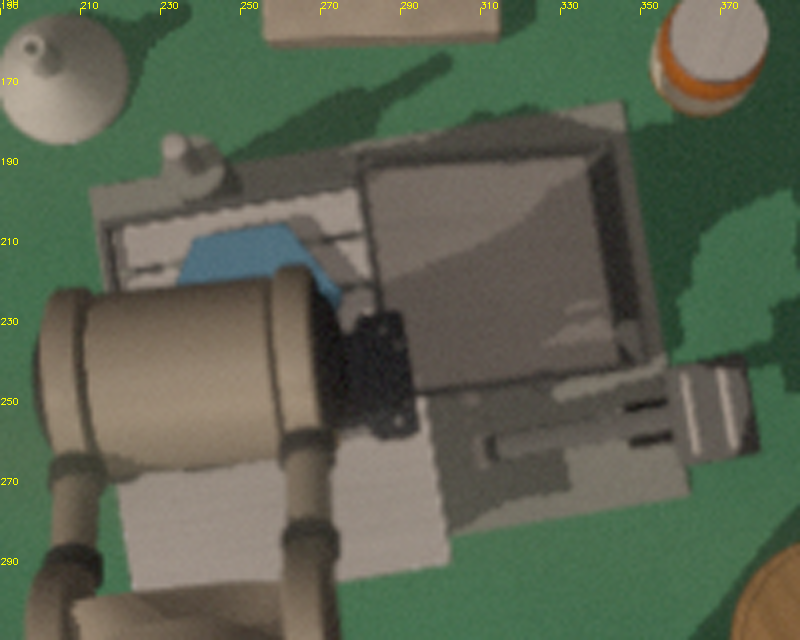

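View pics/s6.png

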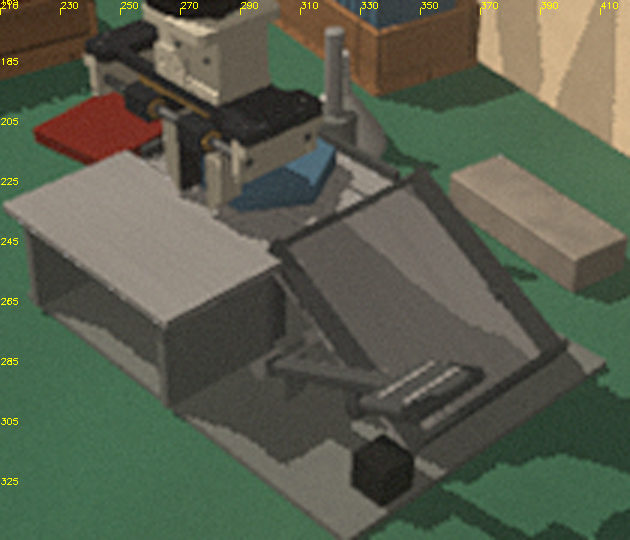

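The tile is square on the rack, with its far flat about 17–20 mm from the fence (top ~(253,206), fence line ~(253,199)). Continuing slowly while watching the force.

Request:
{"fn": "jog_arm", "kwargs": {
  "commands": "0.5 0 0 0 0 0;0.5 0 0 0 0 0;0.3 0 0 0 0 0;0.2 0 0 0 0 0;0 0 0 0 0 0"
}}

```text
clock: 13.58
position: [0.5146, 0.1395, 0.2833]
ee_rot: [0.705, -0.704, -0.061, 0.06]
contact_force: [-0.4, -0.5, -0.2]
finger_gap: 0.0299
```

Request:
{"fn": "jog_arm", "kwargs": {
  "commands": "0.2 0 0 0 0 0;0 0 0 0 0 0"
}}

```text
clock: 13.75
position: [0.5163, 0.1398, 0.2833]
ee_rot: [0.705, -0.704, -0.061, 0.06]
contact_force: [-0.7, -0.3, -0.1]
finger_gap: 0.0295
```

Request:
{"fn": "jog_arm", "kwargs": {
  "commands": "0.1 0 0 0 0 0;0.1 0 0 0 0 0;0 0 0 0 0 0"
}}

```text
clock: 14.0
position: [0.5175, 0.14, 0.2831]
ee_rot: [-0.704, 0.705, 0.06, -0.061]
contact_force: [-5.1, -1.6, 2.8]
finger_gap: 0.0298
```

Request:
{"fn": "jog_arm", "kwargs": {
  "commands": "0.1 0 0 0 0 0;0.05 0 0 0 0 0;0 0 0 0 0 0"
}}

```text
clock: 14.25
position: [0.5181, 0.1402, 0.2828]
ee_rot: [-0.704, 0.705, 0.058, -0.063]
contact_force: [-9.0, -2.6, 4.8]
finger_gap: 0.0299
```

Request:
{"fn": "jog_arm", "kwargs": {
  "commands": "-0.5 0 0 0 0 0;-0.8 0 0 0 0 0;0 -2 0 0 0 0;0 -3 0 0 0 0;0 -3.5 0 0 0 0;-1.5 -2 0 0 0 0;-3 0 0 0 0 0;0 0 0 0 0 0"
}}

```text
clock: 14.92
position: [0.4587, 0.1302, 0.3891]
ee_rot: [0.705, -0.704, -0.06, 0.061]
contact_force: [0.3, 0.0, -0.6]
finger_gap: 0.03
```

```bash
python3 - <<'E'
from h import *
from workcell import *
d={n:camera(n) for n in("side","top","wrist")};pickle.dump(d,open("c7.pkl","wb"))
crop(d["top"],190,150,200,160,4,"pics/t7.png");crop(d["side"],210,165,210,180,3,"pics/s7.png");cv2.imwrite("pics/w7.png",d["wrist"]["pixels"])
E
python3 st.py .5 -.138 .4
```

```text
t 15.0667 pos [0.4625 0.1305 0.3885] f [ 0.3 -0.2  0.2] gap 0.02986991245366729 q [ 0.12  0.28  1.67  0.    1.2  -1.63]
shift cm [ -0.88  -1.15 -27.1 ] dist 27.14
tilt deg 0.09
yaw about tool y 0.03
yaw about tool y -179.97
```

View pics/t7.png

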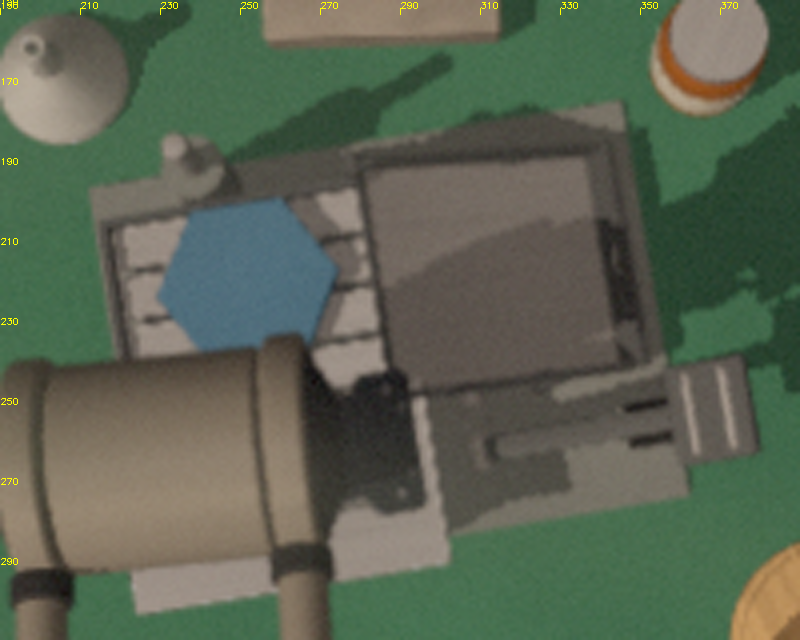

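View pics/s7.png

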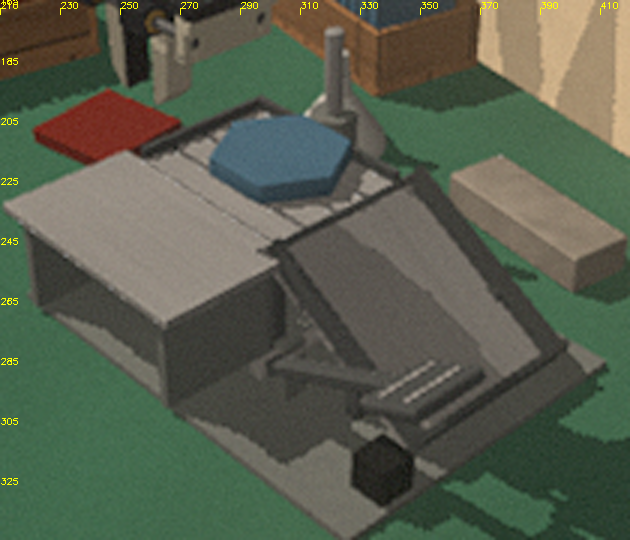

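The tile lies against the far fence: its far flat, top (238–261, 200–203), is flush with it, and contact force reached 9 N. Now the lever.

```bash
python3 - <<'E'
from h import *
d=pickle.load(open("c0.pkl","rb"))
x=f2w(-111.5,-202);print("press",x)
w=onz(d["top"],(402,312),.08);print("bigbobbin",w,w2f(w))
E
P=$(python3 -c "
from h import *
x=f2w(-111.5,-202);print(x[0],x[1],.36)"); python3 st.py $P
```

```text
press [ 0.50353324 -0.14570439]
bigbobbin [ 0.35040604 -0.23371169  0.08      ] [-277.35123977 -262.71728545]
t 15.0667 pos [0.4625 0.1305 0.3885] f [ 0.3 -0.2  0.2] gap 0.02986991245366729 q [ 0.12  0.28  1.67  0.    1.2  -1.63]
shift cm [ -0.66   2.85 -27.92] dist 28.07
tilt deg 0.09
yaw about tool y 0.03
yaw about tool y -179.97
```

Request:
{"fn": "jog_arm", "kwargs": {
  "commands": "0 0 -2.5 0 0 0;0 0 -4 0 0 0;0 0 -4 0 0 0;0 0 -4 0 0 0;-0.2 0 -4 0 0 0;-0.2 0.5 -4 0 0 0;-0.2 0.5 -3.5 0 0 0;0 0.5 -2 0 0 0",
  "jaw": -1
}}

```text
clock: 15.73
position: [0.5051, -0.1504, 0.3723]
ee_rot: [-0.704, 0.705, 0.06, -0.059]
contact_force: [-0.1, 0.0, 0.3]
finger_gap: 0.0003
```

Request:
{"fn": "jog_arm", "kwargs": {
  "commands": "0 1 0 0 0 0;0 0 0 0 0 0"
}}

```text
clock: 15.9
position: [0.5044, -0.1474, 0.3606]
ee_rot: [0.705, -0.704, -0.058, 0.061]
contact_force: [-0.3, 0.5, 0.4]
finger_gap: 0.0008
```

```bash
python3 st.py .5035 -.1457 .31
python3 - <<'E'
from h import *
from workcell import *
d={n:camera(n) for n in("side",)}
crop(d["side"],260,180,170,150,4,"pics/s8.png")
E
```

```text
t 15.9 pos [ 0.5044 -0.1474  0.3606] f [-0.3  0.5  0.4] gap 0.000805460588656805 q [-0.43  0.38  1.59  0.    1.17 -2.17]
shift cm [-0.04  5.06  0.17] dist 5.06
tilt deg 0.22
yaw about tool y -0.11
yaw about tool y 179.89
```

View pics/s8.png

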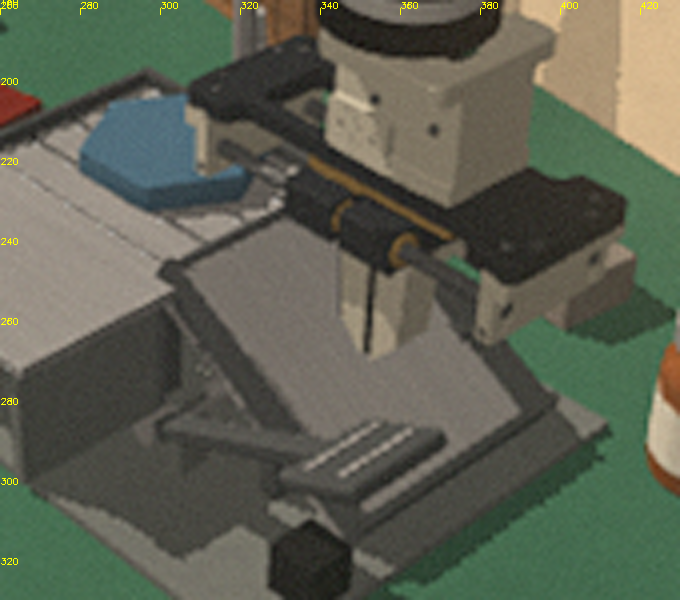

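Request:
{"fn": "jog_arm", "kwargs": {
  "commands": "0 2 0.1 0 0 0;0 2.5 0 0 0 0;0 1 0 0 0 0;0 1 0 0 0 0;0 1 0 0 0 0;0 0.7 0 0 0 0"
}}

```text
clock: 16.45
position: [0.5049, -0.1454, 0.2822]
ee_rot: [-0.704, 0.705, 0.062, -0.06]
contact_force: [-0.8, -3.0, 7.3]
finger_gap: 0.0004
```

Request:
{"fn": "jog_arm", "kwargs": {
  "commands": "0 1 0 0 0 0;0 1 0 0 0 0;0 1 0 0 0 0;0 0.8 0 0 0 0;0 0.6 0 0 0 0;0 0.3 0 0 0 0;0 0 0 0 0 0"
}}

```text
clock: 17.03
position: [0.5056, -0.1461, 0.2357]
ee_rot: [-0.703, 0.706, 0.063, -0.059]
contact_force: [-0.5, -3.6, 7.1]
finger_gap: 0.0004
```

Request:
{"fn": "jog_arm", "kwargs": {
  "commands": "0 0.3 0 0 0 0;0 0.2 0 0 0 0;0 0.1 0 0 0 0;0 0 0 0 0 0"
}}

```text
clock: 17.37
position: [0.5055, -0.1459, 0.23]
ee_rot: [-0.703, 0.706, 0.063, -0.059]
contact_force: [1.1, -3.0, 5.9]
finger_gap: 0.0004
```

Request:
{"fn": "jog_arm", "kwargs": {
  "commands": "0 0.1 0 0 0 0;0 0.1 0 0 0 0;0 0 0 0 0 0"
}}

```text
clock: 17.62
position: [0.5055, -0.1459, 0.2288]
ee_rot: [-0.703, 0.706, 0.063, -0.059]
contact_force: [-1.8, -3.9, 12.3]
finger_gap: 0.0001
```

Request:
{"fn": "jog_arm", "kwargs": {
  "commands": "0 0.1 0 0 0 0;0 0.1 0 0 0 0;0 0 0 0 0 0;0 0 0 0 0 0;0 0 0 0 0 0;0 0 0 0 0 0;0 0 0 0 0 0;0 0 0 0 0 0"
}}

```text
clock: 18.28
position: [0.5054, -0.1459, 0.2282]
ee_rot: [-0.703, 0.706, 0.063, -0.059]
contact_force: [-5.0, -1.5, 24.9]
finger_gap: 0.0003
```

Run:
```python
from h import *
from workcell import *
d={n:camera(n) for n in("side","top")}
crop(d["side"],210,165,210,180,3,"pics/s9.png");crop(d["top"],190,150,200,160,4,"pics/t9.png")
```

```text
(no output)
```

View pics/s9.png

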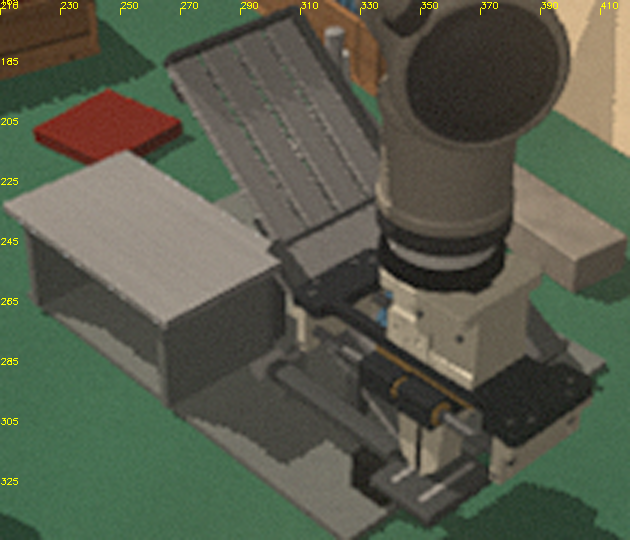

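View pics/t9.png

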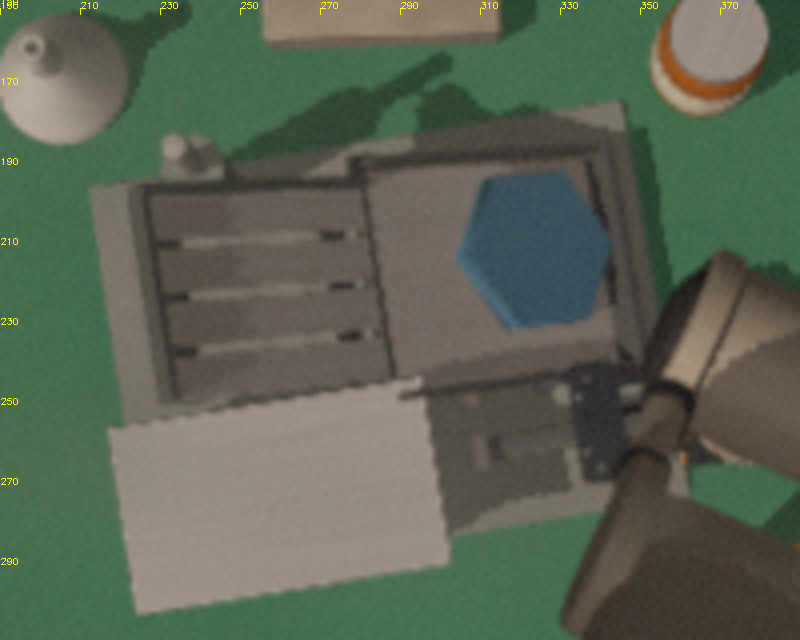

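The tile has slid to the chute's low end, with its corner at the lip, top (342,210). The lever is down against the stop (25 N). I'll hold a bit longer, confirm it's at rest, and then ease up.

Request:
{"fn": "jog_arm", "kwargs": {
  "commands": "0 0 0 0 0 0;0 0 0 0 0 0;0 0 0 0 0 0;0 0 0 0 0 0;0 0 0 0 0 0;0 0 0 0 0 0;0 0 0 0 0 0;0 0 0 0 0 0"
}}

```text
clock: 19.05
position: [0.5054, -0.1458, 0.2282]
ee_rot: [-0.703, 0.706, 0.063, -0.059]
contact_force: [-5.8, -1.8, 24.0]
finger_gap: 0.0007
```

Run:
```python
from h import *
from workcell import *
c=camera("top");crop(c,190,150,200,160,4,"pics/t10.png")
a=cv2.imread("pics/t9.png")[:,:640].astype(int);b=cv2.imread("pics/t10.png")[:,:640].astype(int);D=abs(a-b).max(2);print((D[150:350,430:630]>40).sum())
```

```text
0
```

Request:
{"fn": "jog_arm", "kwargs": {
  "commands": "0 -0.3 0 0 0 0;0 -0.6 0 0 0 0;0 -0.8 0 0 0 0;0 -0.9 0 0 0 0;0 -0.9 0 0 0 0;0 -0.9 0 0 0 0;0 -0.9 0 0 0 0;0 -0.9 0 0 0 0"
}}

```text
clock: 19.77
position: [0.5038, -0.1451, 0.2868]
ee_rot: [0.705, -0.704, -0.06, 0.061]
contact_force: [-0.6, 4.5, 3.0]
finger_gap: 0.0
```

Request:
{"fn": "jog_arm", "kwargs": {
  "commands": "0 -0.9 0 0 0 0;0 -0.9 0 0 0 0;0 -1.5 0 0 0 0;0 -2 0 0 0 0;0 -3 0 0 0 0;0 -4 0 0 0 0;0 -3 0 0 0 0;0 0 0 0 0 0"
}}

```text
clock: 20.43
position: [0.5046, -0.1462, 0.4461]
ee_rot: [-0.702, 0.707, 0.064, -0.057]
contact_force: [0.3, -0.2, -0.2]
finger_gap: 0.0003
```

Request:
{"fn": "jog_arm", "kwargs": {
  "commands": "-3 -1 2 0 0 0;-3 0 3 0 0 0;-3 0 3 0 0 0;0 0 0 0 0 0;0 0 0 0 0 0;0 0 0 0 0 0"
}}

```text
clock: 20.93
position: [0.4034, -0.0833, 0.4497]
ee_rot: [-0.704, 0.705, 0.061, -0.06]
contact_force: [1.2, 1.1, -0.8]
finger_gap: 0.0004
```

Run:
```python
from h import *
from workcell import *
d={n:camera(n) for n in("side","top")};pickle.dump(d,open("c11.pkl","wb"))
cv2.imwrite("pics/s11.png",d["side"]["pixels"]);cv2.imwrite("pics/t11.png",d["top"]["pixels"])
s=read_state();print(s["clock"],s["contact_force"],s["position"])
```

```text
21.0333 [-0.04856577 -0.38082128 -0.3418695 ] [ 0.40395723 -0.08363385  0.44928513]
```

View pics/s11.png

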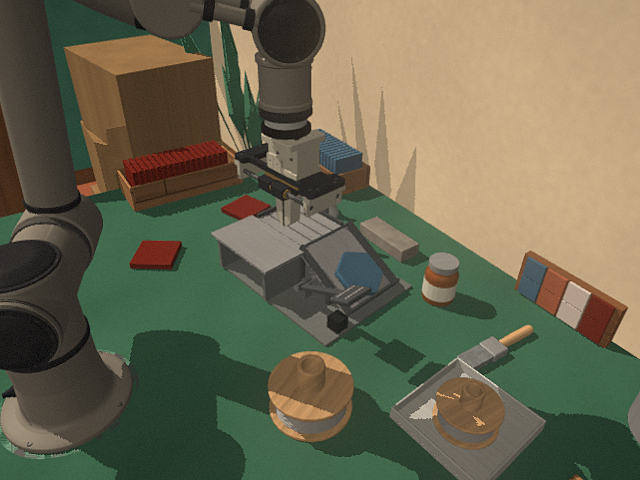

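View pics/t11.png

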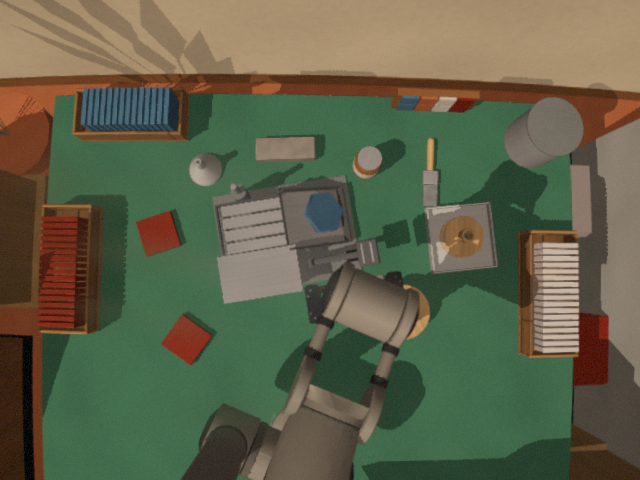

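The bobbin is in the tray, top (462,237). The tile is in the chute, top (323,212). The lever pad is back at (368,252), as at the start, and the rack is level. The other things are where they were. Handing in.

```bash
python3 -c "
from workcell import *
print(close_job())"
```

```text
the job is handed in; nothing more can be done
None
```

The job is done and handed in at about 21 s on the robot's clock.

- **Bobbin:** I lifted it off the spindle and stood it in the tin tray. Before I let go, contact with the tray floor showed at the expected height. The pictures show it flat and clear of the walls.
- **Tile:** I pushed it along until it met the far fence. Contact force rose to about 9 N, and the top view showed its flat against the fence.
- **Lever:** I pressed it to its stop, where the tread was level and the force rose to about 25 N. I held it there until two pictures 0.8 s apart showed the tile at rest in the chute, then eased it up.

**Last checks:** in the pictures taken just before hand-in, the lever pad is back where it started and the rack is level. The tile is in the chute, the bobbin is in the tray, and the arm touches nothing. By eye, the other things are where they were.

**Disagreements:** none of these affected the result.
- The wrist and top cameras differed by about 4 mm on the tray centre.
- They differed by about 5 mm on the tile's rear edge.
- The top view's estimate of the tread centre's height was about 6 mm below the stated 115 mm.

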